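# Find the high spot of a feed-roller shaft with a dial indicator

## Task

The feed-roller shaft lying in the two V-rests has a bearing seat that runs out. Lower the dial indicator by pressing gently on the knob on top of its arm until its sprung plunger bears on the seat and the needle has gone about half way round (pointing back towards the robot), never bottoming the plunger. Then roll the shaft in its V-rests with light fingertip strokes over its rubber roller, without squeezing it or lifting the shaft out, find where the needle reads highest and leave the shaft there, with the indicator still down on the high spot and the loose parts round about undisturbed.

Things in the scene. Friction and masses are not known exactly. Their poses are not given: they have to be found in the camera images.
- stand: fixed inspection stand, aluminium plate 220 x 300 mm; origin on the desk below the shaft axis, z up, y along the shaft. The shaft axis lies at x = 0, 45 mm above the desk, in two V-rests (20 mm wide, at y = -115 and +100 mm, tops 53 mm high). The post that carries the indicator arm slides in a sleeve at x = +97, y = +60 mm
- roller (a point): centre of the rubber roller on the loose shaft (40 mm diameter, 26 mm wide, true and concentric), at y = -80 mm of the stand; its top is 20 mm above this point. A shut fingertip bearing on its very top with about 4 to 8 N and drawn some 15 mm across the shaft rolls it, about 1 rad for each 20 mm, more strokes roll it on; the contact is stiff: 1 mm deeper adds some 20 N
- shaft: the loose shaft, 270 mm long, 14 mm thick at the V-rests, 0.5 kg; origin on its axis, y along it. It turns in the oiled V-rests with little friction and stays where left; collars stop it sliding endwise. Its bearing seat, a steel ring 44 mm across and 14 mm wide at y = +60 mm, sits 2 mm off centre in an unknown direction: one high spot, 4 mm above the low spot opposite
- knob_top (a point): top centre of the black knob on the indicator arm (knob diameter 21 mm, 30 mm tall, upright, between dial and post, at x = +58, y = +60 mm of the stand); it is to be pressed down. The arm slides down with friction (5 N or so to push down, 10 N to pull up) and stays where it is left; travel 50 mm
- plunger_tip (a point): lowest point of the indicator plunger, a 7 mm ball end, at x = 0, y = +60 mm of the stand; 72 mm below knob_top while the plunger is free. It moves up into the indicator by up to 13 mm against a spring (0.8 to 1.8 N)
- needle (a joint): needle of the dial indicator, whose face looks up, straight above the plunger (dial 68 mm across, its top 26 mm below knob_top; ticks 1 mm apart): 0 = plunger free, needle along +x of the stand (away from the robot); it turns clockwise seen from above, 0.45 rad for each mm that the plunger is pushed in; 2.9 rad at half stroke, 5.85 rad bottomed
- bolt: loose bolt, 49 mm long, bystander
- tape_measure2: loose tape measure, 83 mm, bystander; origin under its centre
- fob: loose black plastic fob, 50 mm, bystander; origin under its centre
- glue: loose upright glue stick, 25 mm across and 99 mm tall, bystander; origin under its centre

How it is judged (in metres and radians):
On the way, in this order (a step that is already met when the one before it is completed fails the run):
1. the plunger bears on the seat and the needle is about half way round (2.0 to 3.85 rad), indicator released (value of joint needle between 2 and 3.85 rad and contact force between plunger and shaft above 0.3 N and contact force between each of the arm, the fingers and stand below 0.1 N), for 0.2 s.
2. the shaft is rolled until its high spot is under the plunger (z of plunger_tip in the frame of stand above 0.0686 m and contact force between plunger and shaft above 0.3 N and z of shaft in the frame of stand below 0.046 m), for 0.1 s.
At the end, for the whole second after the job is handed in: the shaft rests in both V-rests, still, and the plunger bears on the bearing seat within about 0.3 mm of the height of its high spot (about 32 degrees either side of it), with the needle between 2.0 and 5.8 rad (all of step 2 and value of joint needle between 2 and 5.8 rad and z of shaft in the frame of stand above 0.043 m and angle between the y axis of shaft and the y axis of stand, either way round below 0.03 rad and linear speed of shaft below 0.01 m/s and angular speed of shaft below 0.05 rad/s); the robot touches nothing.
It fails at once if the plunger is rammed onto the shaft (over 8 N) (contact force between plunger and shaft above 8 N).
It fails at once if the shaft or its roller is pressed or squeezed with more than 20 N (contact force between the fingers and shaft above 20 N).
It fails at once if the indicator or stand is pressed with more than 25 N (contact force between the fingers and stand above 25 N).
It fails at once if the shaft is lifted out of the V-rests (z of shaft in the frame of stand above 0.05 m).
It fails at once if a bystander is disturbed by more than 20 mm (distance of any of fob, glue, bolt, tape_measure2 from where it was at the start of the episode above 0.02 m).
It also fails if it takes over 70 s, if anything falls off the work surface, if the arm or the gripper's body presses on something with over 40 N, if the wrist force passes 120 N, or if a joint passes its speed limit or range.

## Robot

A 6-joint arm with a two-finger parallel gripper is mounted at the origin on a cart in front of the work surface, level with it; the furniture and walls round the work are solid. World frame = base frame: x ahead of the robot, y to its left, z up, the work surface at z = 0. Lengths are in m, angles in degrees, forces in N, time in s.
With the tool pointing down it reaches from about 0.4 to 0.825 m from the base axis. Payload 7 kg.
Tool frame: the origin (TCP) lies on the mounting face of the last link; the fingertips stand 178 mm ahead of it and the grasp point (between the pads) lies 159 mm ahead of it; z points along the fingers, y is the direction in which the jaws open and shut (so a half turn about z gives the same grasp; the last joint's range is limited). The gripper opens to 88 mm and grips with 3 to 60 N. Pads are 19 mm wide; open, the fingers measure 130 mm over their backs; the gripper's body (78 mm by 193 mm) begins 47 mm behind the grasp point.
Start: joints at [-48.295, 20.546, 0.682, 0, -70.136, -16.507], TCP at [0.287, -0.611, 0.405] pointing down, gripper open.
Joint ranges: [-176.03, 176.03], [-82.01, 121.73], [-58.28, 71.71], [-173.87, 95.51], [-174.79, -0.11], [-173.66, 173.66]. Speed limits (degrees/s): [136.94, 136.94, 172.46, 180, 180, 180].

## Interface

Orientations are given as [roll, pitch, yaw] about the fixed x, y, z axes, in that order (R = Rz(yaw) Ry(pitch) Rx(roll)).
In Python, from plant import r gives the robot as it stands. The module is installed in compiled form; this text tells all that it offers.
- The arm moves only by the tool carry_out, never from a script. Its argument "plan" is a list of rows, each a list of 3 entries, a list of its own where there are three numbers: the shift along the tool's x, y, z in m, then the turn, a rotation vector about the tool's x, y, z in degrees, then the closure in counts, from 0 (fully open) to 255 (shut). In form: [[[x, y, z], [ax, ay, az], hand], ...]. A call has 1 to 12 rows; each row shifts and turns the commanded pose from where the row before left it, along the tool's axes as they then stand; what a row does not reach is not made up. A row lasts 1/12 s, in which the tool goes at most 41.7 mm and 7.16 degrees, less where a joint would pass 70% of its speed; a pose out of reach is approached as far as the arm can. A call is refused whole if a number of a shift passes 0.0417 or a number of a turn 7.16, either way. A call with a gripper value outside its range is refused whole. The fingers move at their own pace and stop on an object; "grip_force" is the grip in N (left out, the last holds). Time passes only in rows, so rows that do not move let the fingers close. It gives the time, the measured TCP pose, the force and the opening at its end, in the units of the state.
- r.get_state(): the state, without advancing time (a new reading comes with each control period).
- r.capture(name): name is "scene" or "top"; returns the picture (420x560x3 uint8, red, green, blue); there is no depth.
- r.get_calibration(name): a dict with "K" (3x3 intrinsics, pixels), "rvec" (rotation vector, rad) and "tvec" (3), from world to camera coordinates, as OpenCV has them. Camera axes: x right, y down, z forward; pixel columns grow to the right and rows downward; lengths in m; the calibration is good to about 2 mm. A picture is of the moment at which its call begins. get_calibration takes no time and is no camera call.
- r.close_job(): hands the job in, once; it reports no verdict.
The state is a dict: "time_s": time; "joints": joint angles; "qd": joint speeds; "joint_torque": joint torques, N m; "tcp_pos": TCP position; "eef_rot": TCP orientation; "contact_force": force on the tool from outside, world axes, zero at the start; "moment": the same for the moment, N m; "gripper_width": finger opening in m.
Only numpy, scipy, OpenCV 4.12 (cv2) and the standard library are available. Lean on these libraries where they do the work, as an engineer would, in place of code of your own. Each camera call takes 0.05 s, during which the arm holds its last target. There are 200 camera calls.

## Working session

There is one attempt and no reset: what is moved stays moved. The work goes in short steps, Python scripts to look and compute and a tool call to move; the robot and the scene stay as the last step left them, time stands still between calls to the robot, and variables do not carry over. Pictures are saved under pics/ and viewed, about 8 in all and at most 12, crops included, and the job is handed in when it is done.

Besides the shell and the picture viewer there is one more tool, called in YAML: its name, and indented under it one key for each argument. carry_out: Moves the arm, as the interface text tells. Its arguments: {"type":"object","properties":{"plan":{"type":"array","items":{"type":"array"}},"grip_force":{"type":"number"}},"required":["plan"]}

```bash
mkdir -p pics; python3 - <<'E'
from plant import r
import cv2,numpy as np
s=r.get_state();print({k:np.round(v,3).tolist() for k,v in s.items()})
for n in("scene","top"):
    cv2.imwrite(f"pics/{n}0.png",r.capture(n)[:,:,::-1]);c=r.get_calibration(n);print(n,{k:np.round(v,4).tolist() for k,v in c.items()})
E
```

```text
{'time_s': 0.0, 'joints': [-48.293, 20.59, 0.633, -0.022, -70.136, -16.508], 'qd': [0.058, -0.094, -0.112, 0.016, -0.054, 0.026], 'joint_torque': [0.0, -58.271, 29.306, 6.997, 0.007, -0.0], 'tcp_pos': [0.287, -0.611, 0.404], 'eef_rot': [179.905, -0.007, -154.808], 'contact_force': [0.602, 0.401, 0.036], 'moment': [-0.005, -0.052, 0.029], 'gripper_width': 0.088}
scene {'K': [[393.0879, 0.0, 283.1794], [0.0, 393.0879, 206.0437], [0.0, 0.0, 1.0]], 'rvec': [1.1211, -2.3906, 0.9659], 'tvec': [0.3188, 0.364, 0.8132]}
top {'K': [[410.9094, 0.0, 284.4081], [0.0, 410.9094, 209.5733], [0.0, 0.0, 1.0]], 'rvec': [2.1916, -2.135, 0.1367], 'tvec': [-0.0028, 0.5133, 1.113]}
```

View pics/scene0.png

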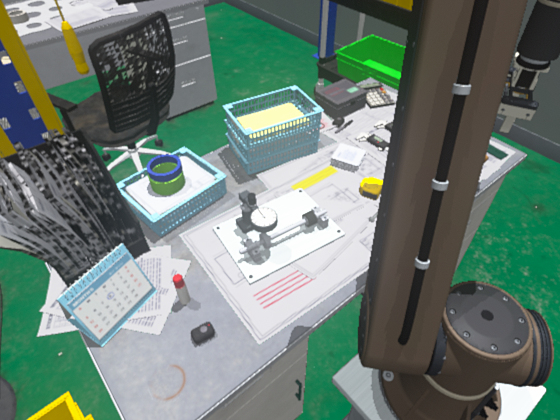

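View pics/top0.png

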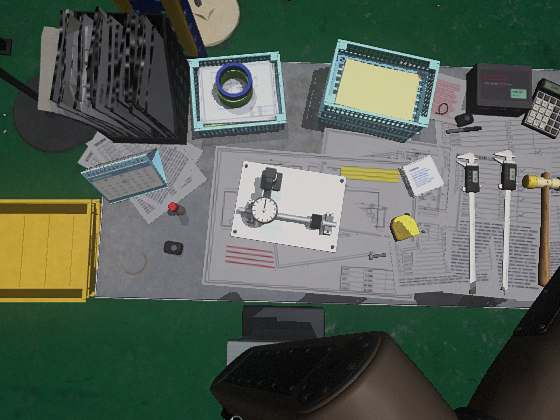

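```bash
cat > h.py <<'E'
import cv2,numpy as np
from plant import r
def cam(n):
    c=r.get_calibration(n);R=cv2.Rodrigues(np.array(c["rvec"],float))[0];return np.array(c["K"]),R,np.array(c["tvec"],float).ravel()
def ray(n,uv,z):
    K,R,t=cam(n);o=-R.T@t;d=R.T@np.linalg.inv(K)@[uv[0],uv[1],1];return o+d*(z-o[2])/d[2]
def proj(n,P):
    K,R,t=cam(n);p=(R@np.atleast_2d(P).T).T+t;p=p@K.T;return p[:,:2]/p[:,2:]
E
python3 - <<'E'
from h import *
a=cv2.imread("pics/top0.png")[150:260,220:360];b=cv2.imread("pics/scene0.png")[180:285,205:350]
a=cv2.resize(a,(700,550),interpolation=cv2.INTER_CUBIC)
cv2.imwrite("pics/c1.png",a)
cv2.imwrite("pics/c2.png",cv2.resize(b,None,fx=5,fy=5,interpolation=cv2.INTER_CUBIC))
im=cv2.imread("pics/top0.png");hs=cv2.cvtColor(im,cv2.COLOR_BGR2HSV)
m=((hs[:,:,2]>225)&(hs[:,:,1]<20)).astype(np.uint8);m[:150]=0;m[265:]=0;m[:,:215]=0;m[:,365:]=0
m=cv2.morphologyEx(m,cv2.MORPH_OPEN,np.ones((3,3)))
c=max(cv2.findContours(m,0,2)[0],key=cv2.contourArea);print(cv2.contourArea(c))
for p in cv2.boxPoints(cv2.minAreaRect(c)): print(p,ray("top",p,0.01).round(4))
E
```

```text
Traceback (most recent call last):
ValueError: max() iterable argument is empty
```

View pics/c1.png

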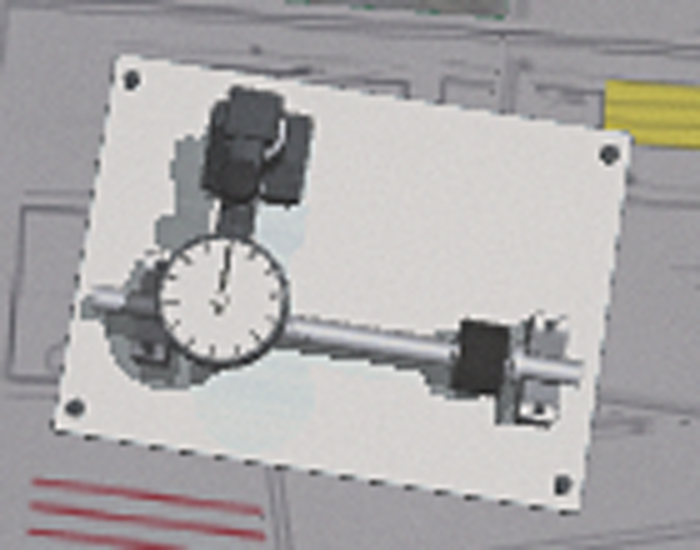

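View pics/c2.png

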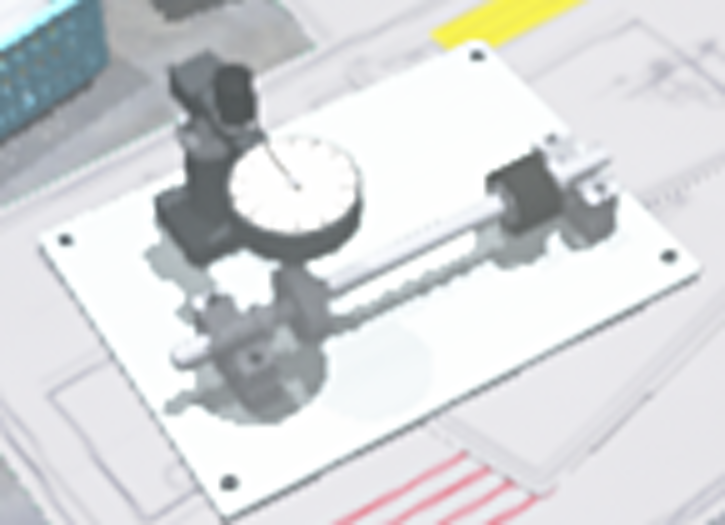

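```bash
python3 - <<'E'
from h import *
from scipy.optimize import least_squares
T=lambda u,v:(220+(u+.5)/5-.5,150+(v+.5)/5-.5)
S=lambda u,v:(205+(u+.5)/5-.5,180+(v+.5)/5-.5)
for n in("scene","top"):
    K,R,t=cam(n);print(n,-R.T@t)
C=[T(*p) for p in[(118,56),(630,135),(578,512),(57,430)]]
Cs=[S(*p) for p in[(475,42),(700,272),(225,520),(40,243)]]
P=np.array([ray("top",p,.01) for p in C]);print(P.round(4),[np.linalg.norm(P[i]-P[i-1]).round(4) for i in range(4)],"mean",P.mean(0))
d=(P[0]-P[1]+P[3]-P[2]);print("yaw y axis",np.degrees(np.arctan2(-d[0],d[1])))
L,Rr=ray("top",T(85,303),.045),ray("top",T(582,371),.045);print("shaft ends",L,Rr,np.linalg.norm(L-Rr));d=L-Rr;print(np.degrees(np.arctan2(-d[0],d[1])))
print("roller",ray("top",T(480,357),.06))
# dial two-view
def tri(a,b):
    Pm=[np.c_[cam(n)[0]@cam(n)[1],cam(n)[0]@cam(n)[2]] for n in("top","scene")]
    X=cv2.triangulatePoints(Pm[0],Pm[1],np.array(a,float),np.array(b,float))[:,0];return X[:3]/X[3]
print("dial",tri(T(223,300),S(297,187)))
# plate corners two-view: order top: (118,56) far-left,(630,135) far-right,(578,512) near-right,(57,430) near-left
for a,b in zip([(118,56),(630,135),(578,512),(57,430)],[(40,243),(475,42),(700,272),(225,520)]): print("corner",tri(T(*a),S(*b)).round(4))
print("roller tri",tri(T(480,357),S(527,192)))
for nm,uv in dict(glue=(173,209),fob=(173,247),bolt=(377,256),tape=(404,227)).items(): print(nm,ray("top",uv,.02).round(3))
E
```

```text
scene [-0.03833143  0.43528829  0.83932838]
top [0.37736336 0.01718253 1.1660266 ]
[[ 0.6535  0.1324  0.01  ]
 [ 0.6154 -0.1623  0.01  ]
 [ 0.3998 -0.1348  0.01  ]
 [ 0.438   0.1586  0.01  ]] [np.float64(0.217), np.float64(0.2972), np.float64(0.2174), np.float64(0.2959)] mean [ 0.52668018 -0.00149581  0.01      ]
yaw y axis -7.397518598431768
shaft ends [0.50622984 0.14185655 0.045     ] [ 0.47599379 -0.13154886  0.045     ] 0.27507224069846375
-6.310728376237437
roller [ 0.48081167 -0.07427708  0.06      ]
dial [0.49910623 0.06183736 0.13185566]
corner [0.6539 0.1322 0.0058]
corner [ 0.6159 -0.1617  0.0103]
corner [ 0.3995 -0.1354  0.0078]
corner [0.4384 0.1593 0.0061]
roller tri [ 0.48083075 -0.07663307  0.04642356]
glue [0.508 0.323 0.02 ]
fob [0.402 0.317 0.02 ]
bolt [ 0.392 -0.25   0.02 ]
tape [ 0.474 -0.326  0.02 ]
```

carry_out:
  plan:
    - [[0,0,0],[0,0,6.48],255]
    - [[0,0,0],[0,0,6.48],255]
    - [[0,0,0],[0,0,6.48],255]
    - [[0,0,0],[0,0,6.48],255]
    - [[0,0,0],[0,0,6.48],255]
    - [[-0.0102,0.0386,0],[0,0,0],255]
    - [[-0.0102,0.0386,0],[0,0,0],255]
    - [[-0.0102,0.0386,0],[0,0,0],255]
    - [[-0.0102,0.0386,0],[0,0,0],255]
    - [[-0.0102,0.0386,0],[0,0,0],255]
    - [[-0.0102,0.0386,0],[0,0,0],255]
    - [[-0.0102,0.0386,0],[0,0,0],255]
  grip_force: 10

```text
time_s: 1.1
tcp_pos: [0.3922, -0.3498, 0.4044]
eef_rot: [180.0, -0.0, 172.8]
contact_force: [1.2, 0.1, 0.7]
gripper_width: 0.0131
```

carry_out:
  plan:
    - [[-0.0102,0.0386,0],[0,0,0],255]
    - [[-0.0102,0.0386,0],[0,0,0],255]
    - [[-0.0102,0.0386,0],[0,0,0],255]
    - [[-0.0102,0.0386,0],[0,0,0],255]
    - [[-0.0102,0.0386,0],[0,0,0],255]
    - [[-0.0102,0.0386,0],[0,0,0],255]
    - [[-0.0102,0.0386,0],[0,0,0],255]
    - [[-0.0102,0.0386,0],[0,0,0],255]
    - [[-0.0102,0.0386,0],[0,0,0],255]
    - [[-0.0102,0.0386,0],[0,0,0],255]
    - [[-0.0102,0.0386,0],[0,0,0],255]
    - [[0,0,0],[0,0,0],255]

```text
time_s: 2.1
tcp_pos: [0.5587, 0.0607, 0.4039]
eef_rot: [180.0, 0.0, 173.0]
contact_force: [0.9, -0.8, 0.1]
gripper_width: 0.0008
```

```bash
python3 - <<'E'
from h import *
for P in[(.5562,.0547,.158),(.5562,.0547,.128),(.4912+.0962+.0075,.0025-.0122+.0595,.16),(.4912+.0962+.0075,.0025-.0122+.0595,.19)]:
    a=proj("top",P)[0];b=proj("scene",P)[0];print(P,"c1",((a-[220,150])*5+2).round(),"c2",((b-[205,180])*5+2).round())
E
```

```text
(0.5562, 0.0547, 0.158) c1 [240. 181.] c2 [234.  80.]
(0.5562, 0.0547, 0.128) c1 [242. 192.] c2 [238. 122.]
(0.5949, 0.0498, 0.16) c1 [252. 104.] c2 [197.  32.]
(0.5949, 0.0498, 0.19) c1 [250.  91.] c2 [192. -12.]
```

carry_out:
  plan:
    - [[0.0018,-0.0063,0.015],[0,0,0],255]
    - [[0,0,0.015],[0,0,0],255]
    - [[0,0,0.015],[0,0,0],255]
    - [[0,0,0.01],[0,0,0],255]
    - [[0,0,0],[0,0,0],255]
    - [[0,0,0],[0,0,0],255]

```text
time_s: 2.6
tcp_pos: [0.554, 0.0494, 0.3494]
eef_rot: [-180.0, -0.1, 172.8]
contact_force: [-0.0, -0.0, 0.8]
gripper_width: 0.0006
```

carry_out:
  plan:
    - [[0,0,0.001],[0,0,0],255]
    - [[0,0,0.001],[0,0,0],255]
    - [[0,0,0.001],[0,0,0],255]
    - [[0,0,0.001],[0,0,0],255]
    - [[0,0,0.001],[0,0,0],255]
    - [[0,0,0.001],[0,0,0],255]
    - [[0,0,0.001],[0,0,0],255]
    - [[0,0,0.001],[0,0,0],255]

```text
time_s: 3.27
tcp_pos: [0.554, 0.0495, 0.3416]
eef_rot: [180.0, -0.0, 172.8]
contact_force: [-0.4, -0.4, 0.4]
gripper_width: 0.0002
```

carry_out:
  plan:
    - [[-0.0014,0.0052,0],[0,0,0],255]
    - [[0,0,0.001],[0,0,0],255]
    - [[0,0,0.001],[0,0,0],255]
    - [[0,0,0.001],[0,0,0],255]
    - [[0,0,0.001],[0,0,0],255]
    - [[0,0,0.001],[0,0,0],255]
    - [[0,0,0.001],[0,0,0],255]

```text
time_s: 3.85
tcp_pos: [0.5561, 0.0546, 0.336]
eef_rot: [180.0, 0.0, 172.8]
contact_force: [-2.0, 2.7, 4.3]
gripper_width: 0.0005
```

carry_out:
  plan:
    - [[0,0,0.001],[0,0,0],255]
    - [[0,0,0.001],[0,0,0],255]
    - [[0,0,0.001],[0,0,0],255]

```text
time_s: 4.1
tcp_pos: [0.5561, 0.0547, 0.3327]
eef_rot: [180.0, 0.0, 172.8]
contact_force: [-1.4, 2.4, 4.8]
gripper_width: 0.0003
```

carry_out:
  plan:
    - [[0,0,0.001],[0,0,0],255]
    - [[0,0,0.001],[0,0,0],255]
    - [[0,0,0.001],[0,0,0],255]
    - [[0,0,0.001],[0,0,0],255]
    - [[0,0,0.001],[0,0,0],255]
    - [[0,0,0.001],[0,0,0],255]
    - [[0,0,0.001],[0,0,0],255]
    - [[0,0,0.001],[0,0,0],255]
    - [[0,0,0.001],[0,0,0],255]
    - [[0,0,0.001],[0,0,0],255]
    - [[0,0,0.001],[0,0,0],255]
    - [[0,0,0.001],[0,0,0],255]

```text
time_s: 5.1
tcp_pos: [0.5562, 0.0546, 0.3206]
eef_rot: [180.0, 0.0, 172.8]
contact_force: [0.0, 3.4, 4.3]
gripper_width: 0.0006
```

```bash
cat >> h.py <<'E'
def look(tag,zdial,ctr=(.4988,.0620)):
    """rectified face-on dial views from both cameras, side by side; up = stand +x, left = stand +y"""
    s=np.radians(-7.2);xs=np.array([np.cos(s),np.sin(s)]);ys=np.array([-np.sin(s),np.cos(s)]);out=[]
    for n in("top","scene"):
        im=r.capture(n)[:,:,::-1].copy();h=.04;c=np.array(ctr)
        Q=[np.r_[c+a*h*xs+b*h*ys,zdial] for a,b in((1,1),(1,-1),(-1,-1),(-1,1))]
        H=cv2.getPerspectiveTransform(proj(n,Q).astype(np.float32),np.float32([[0,0],[399,0],[399,399],[0,399]]))
        out.append(cv2.warpPerspective(im,H,(400,400),flags=cv2.INTER_CUBIC));cv2.imwrite(f"pics/{tag}_{n}.png",im)
    cv2.imwrite(f"pics/{tag}.png",np.hstack(out));return out
E
python3 - <<'E'
from h import *
s=r.get_state();z=s["tcp_pos"][2]-.178-.026;print(s["tcp_pos"],s["contact_force"]);look("d1",z)
E
```

```text
[0.55617263 0.05455964 0.32063463] [0.02538027 3.43702872 4.31431358]
```

View pics/d1.png

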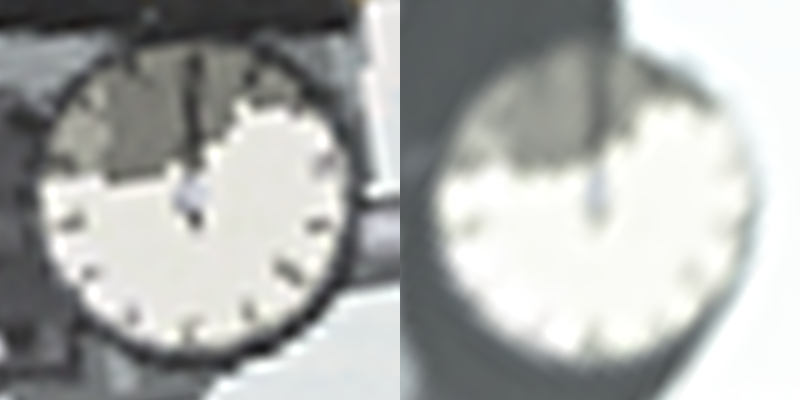

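```bash
cat >> h.py <<'E'
def needle(imgs,c=((193,197),(197,201))):
    """needle angle (rad clockwise from +x stand = up) from both views, by local contrast"""
    res=[]
    for im,(u,v) in zip(imgs,c):
        p=cv2.warpPolar(cv2.cvtColor(im,cv2.COLOR_BGR2GRAY).astype(np.float32),(160,720),(u,v),160,cv2.INTER_LINEAR)[:,35:115]
        k=np.roll(p,24,0)/2+np.roll(p,-24,0)/2-p
        q=cv2.blur(np.vstack([k,k,k]),(1,9))[720:1440].mean(1);i=int(q.argmax())
        res.append((round(((i*.5+90)%360)*np.pi/180,2),round(float(q[i]),1)))
    return res
E
python3 - <<'E'
from h import *
im=cv2.imread("pics/d1.png");print(needle([im[:,:400],im[:,400:]]))
E
```

```text
[(6.27, 56.2), (0.01, 32.3)]
```

carry_out:
  plan:
    - [[0,0,0.001],[0,0,0],255]
    - [[0,0,0.001],[0,0,0],255]
    - [[0,0,0.001],[0,0,0],255]
    - [[0,0,0.001],[0,0,0],255]
    - [[0,0,0.001],[0,0,0],255]
    - [[0,0,0],[0,0,0],255]

```text
time_s: 5.7
tcp_pos: [0.5561, 0.0544, 0.3155]
eef_rot: [-180.0, -0.0, 172.8]
contact_force: [2.5, 1.0, 2.3]
gripper_width: 0.0007
```

```bash
python3 - <<'E'
from h import *
s=r.get_state();z=s["tcp_pos"][2]-.178-.026;print(s["tcp_pos"],s["contact_force"]);print(needle(look("d2",z)))
E
```

```text
[0.55609151 0.05438397 0.31550406] [2.51803615 0.97581267 2.25135593]
[(0.1, 66.8), (0.12, 35.8)]
```

carry_out:
  plan:
    - [[0,0,0.0006],[0,0,0],255]
    - [[0,0,0.0006],[0,0,0],255]
    - [[0,0,0.0006],[0,0,0],255]
    - [[0,0,0.0006],[0,0,0],255]
    - [[0,0,0.0006],[0,0,0],255]
    - [[0,0,0.0006],[0,0,0],255]
    - [[0,0,0.0006],[0,0,0],255]
    - [[0,0,0.0006],[0,0,0],255]
    - [[0,0,0.0006],[0,0,0],255]
    - [[0,0,0],[0,0,0],255]

```text
time_s: 6.63
tcp_pos: [0.5561, 0.0544, 0.3104]
eef_rot: [-180.0, 0.0, 172.8]
contact_force: [2.1, 0.5, 4.3]
gripper_width: 0.0003
```

```bash
python3 - <<'E'
from h import *
s=r.get_state();z=s["tcp_pos"][2]-.178-.026;print(s["tcp_pos"],s["contact_force"]);print(needle(look("d3",z)))
E
```

```text
[0.55608881 0.05440164 0.31042122] [2.0589615  0.5443981  4.33618815]
[(2.36, 126.6), (2.3, 38.5)]
```

carry_out:
  plan:
    - [[0,0,0.0006],[0,0,0],255]
    - [[0,0,0.0004],[0,0,0],255]
    - [[0,0,0],[0,0,0],255]
    - [[0,0,-0.002],[0,0,0],255]
    - [[0,0,-0.004],[0,0,0],255]
    - [[0,0,-0.01],[0,0,0],255]
    - [[0,0,-0.02],[0,0,0],255]
    - [[0,0,-0.02],[0,0,0],255]
    - [[0,0,0],[0,0,0],255]
    - [[0,0,0],[0,0,0],255]

```text
time_s: 7.57
tcp_pos: [0.5562, 0.0545, 0.3669]
eef_rot: [179.9, 0.1, 172.8]
contact_force: [0.1, -0.0, -0.4]
gripper_width: 0.0
```

```bash
python3 - <<'E'
from h import *
z=.3094-.178-.026;print(needle(look("d4",z)),r.get_state()["tcp_pos"],r.get_state()["contact_force"])
E
```

```text
[(2.8, 102.3), (2.8, 51.7)] [0.55568648 0.05437821 0.36509477] [0.11256749 0.17718183 0.13178601]
```

View pics/d4.png

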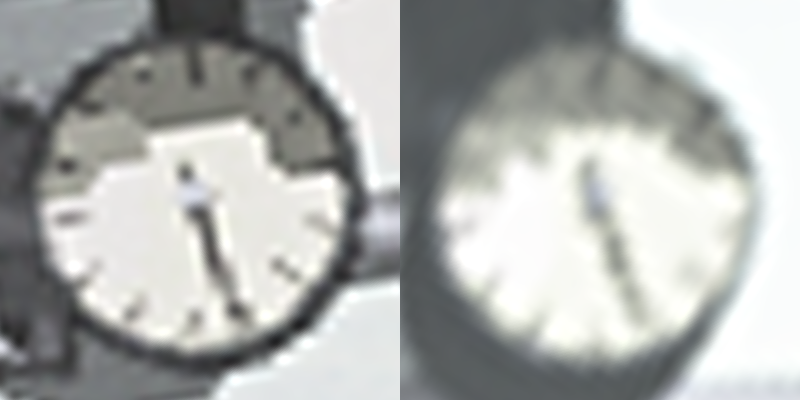

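carry_out:
  plan:
    - [[0.0083,-0.02325,0],[0,0,0],255]
    - [[0.0083,-0.02325,0],[0,0,0],255]
    - [[0.0083,-0.02325,0],[0,0,0],255]
    - [[0.0083,-0.02325,0],[0,0,0],255]
    - [[0.0083,-0.02325,0],[0,0,0],255]
    - [[0.0083,-0.02325,0],[0,0,0],255]
    - [[0,0,0.025],[0,0,0],255]
    - [[0,0,0.025],[0,0,0],255]
    - [[0,0,0.025],[0,0,0],255]
    - [[0,0,0.025],[0,0,0],255]
    - [[0,0,0],[0,0,0],255]
    - [[0,0,0],[0,0,0],255]

```text
time_s: 8.67
tcp_pos: [0.4886, -0.0778, 0.2642]
eef_rot: [-179.9, -0.2, 172.8]
contact_force: [-0.2, 0.3, 0.6]
gripper_width: 0.0001
```

carry_out:
  plan:
    - [[0,0,0.008],[0,0,0],255]
    - [[0,0,0.006],[0,0,0],255]
    - [[0,0,0.003],[0,0,0],255]
    - [[0,0,0.001],[0,0,0],255]
    - [[0,0,0],[0,0,0],255]
    - [[0,0,0],[0,0,0],255]

```text
time_s: 9.17
tcp_pos: [0.4893, -0.0776, 0.2476]
eef_rot: [180.0, 0.0, 172.8]
contact_force: [-0.3, 0.5, 0.3]
gripper_width: 0.0004
```

carry_out:
  plan:
    - [[0,0,0.0003],[0,0,0],255]
    - [[0,0,0.0003],[0,0,0],255]
    - [[0,0,0.0003],[0,0,0],255]
    - [[0,0,0.0003],[0,0,0],255]
    - [[0,0,0],[0,0,0],255]

```text
time_s: 9.58
tcp_pos: [0.4891, -0.0777, 0.2461]
eef_rot: [180.0, -0.0, 172.8]
contact_force: [0.2, -1.0, 0.7]
gripper_width: 0.0006
```

carry_out:
  plan:
    - [[0,0,0.0003],[0,0,0],255]
    - [[0,0,0.0003],[0,0,0],255]
    - [[0,0,0.0003],[0,0,0],255]
    - [[0,0,0.0003],[0,0,0],255]
    - [[0,0,0.0003],[0,0,0],255]
    - [[0,0,0],[0,0,0],255]

```text
time_s: 10.08
tcp_pos: [0.4892, -0.0777, 0.2445]
eef_rot: [-180.0, -0.0, 172.8]
contact_force: [0.4, 0.8, 0.6]
gripper_width: 0.0005
```

carry_out:
  plan:
    - [[0,0,0.0002],[0,0,0],255]
    - [[0,0,0.0002],[0,0,0],255]
    - [[0,0,0.0002],[0,0,0],255]
    - [[0,0,0],[0,0,0],255]

```text
time_s: 10.42
tcp_pos: [0.4892, -0.0777, 0.2439]
eef_rot: [-180.0, -0.0, 172.8]
contact_force: [-1.0, 0.0, 0.3]
gripper_width: 0.0005
```

carry_out:
  plan:
    - [[0,0,0.0002],[0,0,0],255]
    - [[0,0,0.0002],[0,0,0],255]
    - [[0,0,0.0002],[0,0,0],255]
    - [[0,0,0],[0,0,0],255]

```text
time_s: 10.75
tcp_pos: [0.4893, -0.0777, 0.2436]
eef_rot: [-180.0, 0.0, 172.8]
contact_force: [-1.3, 0.0, 2.1]
gripper_width: 0.0003
```

carry_out:
  plan:
    - [[0,0,0.0002],[0,0,0],255]
    - [[0,0,0.0001],[0,0,0],255]
    - [[0,0,0],[0,0,0],255]

```text
time_s: 11.0
tcp_pos: [0.4893, -0.0777, 0.2434]
eef_rot: [-180.0, 0.0, 172.8]
contact_force: [-1.2, -0.0, 5.6]
gripper_width: 0.0008
```

carry_out:
  plan:
    - [[0.0012,0,0],[0,0,0],255]
    - [[0.0015,0,0],[0,0,0],255]
    - [[0.0015,0,0],[0,0,0],255]
    - [[0.0015,0,0],[0,0,0],255]

```text
time_s: 11.33
tcp_pos: [0.4839, -0.0768, 0.2435]
eef_rot: [180.0, 0.1, 172.8]
contact_force: [2.0, -0.3, 5.7]
gripper_width: 0.0007
```

carry_out:
  plan:
    - [[0.0018,0,0],[0,0,0],255]
    - [[0.0018,0,0],[0,0,0],255]
    - [[0.0018,0,0],[0,0,0],255]
    - [[0.0018,0,0],[0,0,0],255]
    - [[0.0018,0,0],[0,0,0],255]
    - [[0,0,0],[0,0,0],255]

```text
time_s: 11.83
tcp_pos: [0.4746, -0.0757, 0.2434]
eef_rot: [180.0, 0.1, 172.8]
contact_force: [0.5, 0.4, 5.1]
gripper_width: 0.0003
```

```bash
python3 - <<'E'
from h import *
print(needle(look("d5",.1054)),r.get_state()["tcp_pos"],r.get_state()["contact_force"])
E
```

```text
[(3.22, 46.7), (3.29, 49.9)] [ 0.47469816 -0.0756524   0.24343007] [0.15503886 0.84074146 6.41596971]
```

carry_out:
  plan:
    - [[0,0,-0.003],[0,0,0],255]
    - [[-0.005,0,0],[0,0,0],255]
    - [[-0.005,0,0],[0,0,0],255]
    - [[-0.005,0,0],[0,0,0],255]
    - [[0,0,0.001],[0,0,0],255]
    - [[0,0,0.001],[0,0,0],255]
    - [[0,0,0.0004],[0,0,0],255]
    - [[0,0,0.0003],[0,0,0],255]
    - [[0,0,0.0002],[0,0,0],255]
    - [[0,0,0],[0,0,0],255]

```text
time_s: 12.77
tcp_pos: [0.4895, -0.0777, 0.2435]
eef_rot: [-180.0, 0.0, 172.8]
contact_force: [-0.1, -1.1, 4.5]
gripper_width: 0.0003
```

carry_out:
  plan:
    - [[0,0,0.0001],[0,0,0],255]
    - [[0,0,0],[0,0,0],255]

```text
time_s: 12.93
tcp_pos: [0.4895, -0.0777, 0.2434]
eef_rot: [-180.0, 0.0, 172.8]
contact_force: [-1.2, -0.7, 5.9]
gripper_width: 0.0009
```

carry_out:
  plan:
    - [[0.0012,0,0],[0,0,0],255]
    - [[0.0015,0,0],[0,0,0],255]
    - [[0.0016,0,0],[0,0,0],255]
    - [[0.0018,0,0],[0,0,0],255]
    - [[0.0018,0,0],[0,0,0],255]
    - [[0.0018,0,0],[0,0,0],255]
    - [[0.0018,0,0],[0,0,0],255]
    - [[0.0018,0,0],[0,0,0],255]
    - [[0.0012,0,0],[0,0,0],255]
    - [[0.0005,0,0],[0,0,0],255]
    - [[0,0,0],[0,0,0],255]

```text
time_s: 13.85
tcp_pos: [0.4748, -0.0756, 0.2434]
eef_rot: [180.0, 0.1, 172.8]
contact_force: [1.6, 0.1, 4.5]
gripper_width: 0.0005
```

```bash
python3 - <<'E'
from h import *
print(needle(look("d6",.1054)),r.get_state()["tcp_pos"],r.get_state()["contact_force"])
E
```

```text
[(3.22, 46.3), (3.99, 53.4)] [ 0.47481773 -0.07562033  0.24343908] [1.14475068 0.14954152 4.71507743]
```

carry_out:
  plan:
    - [[0,0,-0.003],[0,0,0],255]
    - [[-0.005,0,0],[0,0,0],255]
    - [[-0.005,0,0],[0,0,0],255]
    - [[-0.005,0,0],[0,0,0],255]
    - [[0,0,0.001],[0,0,0],255]
    - [[0,0,0.001],[0,0,0],255]
    - [[0,0,0.0004],[0,0,0],255]
    - [[0,0,0.0003],[0,0,0],255]
    - [[0,0,0.0002],[0,0,0],255]
    - [[0,0,0],[0,0,0],255]

```text
time_s: 14.78
tcp_pos: [0.4895, -0.0777, 0.2435]
eef_rot: [-180.0, 0.0, 172.8]
contact_force: [-0.5, -0.3, 4.4]
gripper_width: 0.0007
```

carry_out:
  plan:
    - [[0,0,0.0001],[0,0,0],255]
    - [[0.0012,0,0],[0,0,0],255]
    - [[0.0015,0,0],[0,0,0],255]
    - [[0.0016,0,0],[0,0,0],255]
    - [[0.0018,0,0],[0,0,0],255]
    - [[0.0018,0,0],[0,0,0],255]
    - [[0.0018,0,0],[0,0,0],255]
    - [[0.0018,0,0],[0,0,0],255]
    - [[0.0018,0,0],[0,0,0],255]
    - [[0.0012,0,0],[0,0,0],255]
    - [[0.0005,0,0],[0,0,0],255]
    - [[0,0,0],[0,0,0],255]

```text
time_s: 15.78
tcp_pos: [0.4747, -0.0756, 0.2434]
eef_rot: [180.0, 0.1, 172.8]
contact_force: [1.5, -0.0, 6.4]
gripper_width: 0.0006
```

```bash
python3 - <<'E'
from h import *
print(needle(look("d7",.1054)),r.get_state()["tcp_pos"],r.get_state()["contact_force"])
E
```

```text
[(3.22, 47.6), (4.38, 53.9)] [ 0.47475888 -0.07564512  0.24343831] [1.14296614 0.18999222 6.48971155]
```

carry_out:
  plan:
    - [[0,0,-0.003],[0,0,0],255]
    - [[-0.005,0,0],[0,0,0],255]
    - [[-0.005,0,0],[0,0,0],255]
    - [[-0.005,0,0],[0,0,0],255]
    - [[0,0,0.001],[0,0,0],255]
    - [[0,0,0.001],[0,0,0],255]
    - [[0,0,0.0004],[0,0,0],255]
    - [[0,0,0.0003],[0,0,0],255]
    - [[0,0,0.0002],[0,0,0],255]
    - [[0,0,0],[0,0,0],255]

```text
time_s: 16.72
tcp_pos: [0.4895, -0.0777, 0.2435]
eef_rot: [-180.0, 0.0, 172.8]
contact_force: [-0.4, -1.0, 4.4]
gripper_width: 0.0004
```

carry_out:
  plan:
    - [[0,0,0.0001],[0,0,0],255]
    - [[0.0012,0,0],[0,0,0],255]
    - [[0.0015,0,0],[0,0,0],255]
    - [[0.0016,0,0],[0,0,0],255]
    - [[0.0018,0,0],[0,0,0],255]
    - [[0.0018,0,0],[0,0,0],255]
    - [[0.001,0,0],[0,0,0],255]
    - [[0.0005,0,0],[0,0,0],255]
    - [[0,0,0],[0,0,0],255]
    - [[0,0,0],[0,0,0],255]

```text
time_s: 17.55
tcp_pos: [0.4803, -0.0764, 0.2434]
eef_rot: [180.0, 0.1, 172.8]
contact_force: [0.5, 0.4, 6.4]
gripper_width: 0.0008
```

```bash
python3 - <<'E'
from h import *
print(needle(look("d8",.1054)),r.get_state()["tcp_pos"],r.get_state()["contact_force"])
E
```

```text
[(2.98, 41.4), (4.49, 55.3)] [ 0.4803519  -0.07635281  0.24345993] [1.25125418 0.99484303 5.55864382]
```

carry_out:
  plan:
    - [[0.0012,0,0],[0,0,0],255]
    - [[0.0015,0,0],[0,0,0],255]
    - [[0.0015,0,0],[0,0,0],255]
    - [[0.001,0,0],[0,0,0],255]
    - [[0,0,0],[0,0,0],255]
    - [[0,0,0],[0,0,0],255]

```text
time_s: 18.15
tcp_pos: [0.4751, -0.0757, 0.2434]
eef_rot: [180.0, 0.1, 172.8]
contact_force: [1.6, 0.3, 6.5]
gripper_width: 0.0004
```

```bash
python3 - <<'E'
from h import *
print(needle(look("d9",.1054)),r.get_state()["tcp_pos"],r.get_state()["contact_force"])
E
```

```text
[(3.22, 46.9), (4.36, 57.3)] [ 0.47506867 -0.07569529  0.24340153] [1.68066591 0.44663401 6.20390327]
```

carry_out:
  plan:
    - [[-0.0012,0,0],[0,0,0],255]
    - [[-0.0015,0,0],[0,0,0],255]
    - [[-0.0015,0,0],[0,0,0],255]
    - [[-0.0015,0,0],[0,0,0],255]
    - [[-0.001,0,0],[0,0,0],255]
    - [[0,0,0],[0,0,0],255]
    - [[0,0,0],[0,0,0],255]

```text
time_s: 18.83
tcp_pos: [0.4814, -0.0767, 0.2434]
eef_rot: [-180.0, -0.0, 172.8]
contact_force: [-1.4, -0.5, 8.1]
gripper_width: 0.0004
```

```bash
python3 - <<'E'
from h import *
from scipy.optimize import curve_fit
print(needle(look("d10",.1054)),r.get_state()["tcp_pos"],r.get_state()["contact_force"])
t=np.array([0,.735,1.47,2.205,2.665,2.93]);n=[2.8,3.29,3.99,4.38,4.49,4.36]
print(curve_fit(lambda t,c,p,A:c+A*np.cos(t-p),t,n,[3.6,2.5,.9])[0])
E
```

```text
[(2.91, 46.9), (4.51, 56.2)] [ 0.48134087 -0.07668489  0.24337113] [-1.80917118 -0.04017336  7.87221132]
[3.54358004 2.55545423 0.91035118]
```

carry_out:
  plan:
    - [[0,0,-0.0005],[0,0,0],255]
    - [[0,0,-0.002],[0,0,0],255]
    - [[0,0,-0.01],[0,0,0],255]
    - [[0,0,-0.03],[0,0,0],255]
    - [[0,0,-0.04],[0,0,0],255]
    - [[0,-0.04,-0.01],[0,0,0],255]
    - [[0,-0.04,0],[0,0,0],255]
    - [[0,-0.04,0],[0,0,0],255]
    - [[0,-0.04,0],[0,0,0],255]
    - [[0,-0.04,0],[0,0,0],255]
    - [[0,-0.04,0],[0,0,0],255]
    - [[0,0,0],[0,0,0],255]

```text
time_s: 19.93
tcp_pos: [0.45, -0.3196, 0.3346]
eef_rot: [-180.0, -0.1, 172.5]
contact_force: [0.4, 0.7, 0.5]
gripper_width: 0.0006
```

```bash
python3 - <<'E'
from h import *
print(needle(look("d11",.1054)),r.get_state()["tcp_pos"],r.get_state()["contact_force"])
a=cv2.imread("pics/d11_top.png");cv2.imwrite("pics/v.png",np.hstack([a[:,90:470],cv2.resize(cv2.imread("pics/d11.png")[:,:400],(420,420))]))
E
```

```text
[(4.53, 134.5), (4.53, 29.8)] [ 0.45040595 -0.31607655  0.33446196] [-0.12064892  0.72920034  0.1098923 ]
```

View pics/v.png

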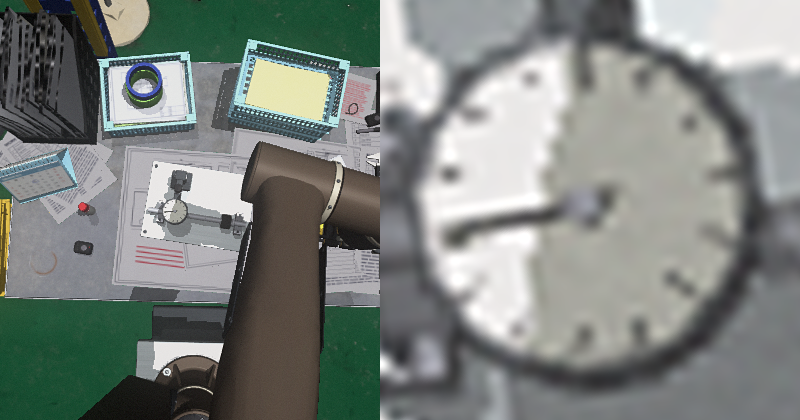

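```bash
python3 -c "
from plant import r
print(r.close_job())"
```

```text
the job is handed in; nothing more can be done
None
```

I lowered the indicator onto the seat, found the shaft's high spot and left it there with the indicator still down. I handed the job in at about 20 s of the 70 s allowed. No verdict was reported.

- **Indicator:** I pressed it down by the knob until the needle read 2.8 rad, then released it. Wrist readings while pressing were about 5 N or less.
- **Rolling:** I rolled the shaft with light fingertip strokes over the roller, at about 4.4 to 8 N. The needle rose to about 4.5 rad and then began to fall, so I rolled back.
- **High spot:** A cosine fit to the readings before the roll back has its peak at 2.56 rad of roll. Its amplitude is 0.91 rad, against 0.90 expected for a 2 mm offset. I stopped about 0.05 rad (3°) past the peak, within the 32° allowed.
- **Last check:** With the arm withdrawn, both cameras read 4.53 rad. The shaft was in its rests, and the wrist force was under 1 N.

**What disagreed or went unchecked:**
- **Top camera:** Its dial readings disagreed during the rolling (about 3.2 rad against up to 4.5 from the scene camera). I took the arm to be blocking its view, so I used only the scene camera there. The two agreed again at the end.
- **Loose parts:** The glue stick and fob look unmoved in the last picture. The arm hid the bolt and most of the tape measure there, so I could not check those two. The tool stayed well above desk height all the way.

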